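# Release the setting ring from its clamp and slide it out

### The arm

A 6-joint arm with a two-finger parallel gripper is mounted at the origin on a cart in front of the work surface, level with it; the furniture and walls round the work are solid. World frame = base frame: x ahead of the robot, y to its left, z up, the work surface at z = 0. Lengths are in m, angles in rad, forces in N, time in s.
With the tool pointing down it reaches from about 0.325 to 0.775 m from the base axis. Payload 9.3 kg.
Tool frame: the origin (TCP) lies at the very end of the fingers, on their centre line; the grasp point (between the pads) lies 19 mm behind it; z points along the fingers, y is the direction in which the jaws open and shut (so a half turn about z gives the same grasp; the last joint's range is limited). The gripper opens to 85 mm and grips with 20 to 120 N. Pads are 22 mm wide; open, the fingers measure 114 mm over their backs; the gripper's body (76 mm by 85 mm) begins 54 mm behind the grasp point. The pads swing forward as they close: fully open they stand 13 mm farther back than shut.
Start: joints at [1.076, 0.259, 0.021, 1.334, 0, 1.418], TCP at [0.184, 0.518, 0.231] pointing down, gripper open.
Joint ranges: [-3.04, 3.04], [-0.91, 1.82], [-1.04, 1.36], [-1.92, 1.95], [-1.52, 1.45], [-3.14, 3.14]. Speed limits (rad/s): [2.22, 2.22, 2.79, 3.14, 3.14, 3.14].

### API

Orientations are given as a unit quaternion [w, x, y, z].
In Python, from workcell import bot gives the robot as it stands. The module is installed in compiled form; this text tells all that it offers.
- The arm moves only by the tool step_arm, never from a script. Its argument "steps" is a list of rows, each an object with "travel": the shift along the tool's x, y, z in mm, a list of three; "delta_rot": the turn, a rotation vector about the tool's x, y, z in degrees, a list of three; "claw": the finger opening in mm, from 0 to 85.4. In form: [{"travel": [dx, dy, dz], "delta_rot": [wx, wy, wz], "claw": claw}, ...]. A call has 1 to 20 rows; each row is the pose to reach, as a shift and turn from the pose commanded when the call began, along the tool's axes at that moment; what a row does not reach only later rows make up. A row lasts 1/10 s, in which the tool goes at most 50 mm and 8.59 degrees, less where a joint would pass 70% of its speed; a pose out of reach is approached as far as the arm can. A call with a gripper value outside its range is refused whole. The fingers move at their own pace and stop on an object; the grip force is fixed at half the most. Time passes only in rows, so rows that repeat a pose let the fingers close. It gives the time, the measured TCP pose, the force and the opening at its end, in the units of the state.
- bot.sense(): the state, without advancing time (a new reading comes with each control period).
- bot.get_image(name): name is "scene" or "top" or "wrist"; returns the picture (480x640x3 uint8, red, green, blue); there is no depth.
- bot.camera_model(name): a dict with "mtx" (3x3 intrinsics, pixels), "position" and "attitude" of the camera in the world. Camera axes: x right, y up, looking along -z (the intrinsics and any distortion apply to the point x, -y, -z); pixel columns grow to the right and rows downward; lengths in m; the calibration is good to about 2 mm. The wrist camera is an equidistant fisheye: a pixel r from the principal point sees the ray r / f radians off the axis. A picture is of the moment at which its call begins: read the wrist's pose just before it. camera_model takes no time and is no camera call; for the wrist camera it gives the pose at the moment of the call.
- bot.hand_in(): hands the job in, once; it reports no verdict.
Trained networks look in the newest picture that a camera, given by its name, has taken for a name from the list of things; names that differ only in an ending like _2 or _b are one class to them, and where a whole thing is asked for, a point or a joint stands for the part that bears it (a point fixed in the world has none). Each returns a list of dicts, best first, with "confidence" (0 to 1); they miss things now and then, are a little off and sometimes report something else, mostly with a low value. They report only what shows in the picture. A call takes as long as a camera call. They do not tell look-alikes from the thing itself.
- bot.recognise(camera, label): "bbox" ([centre column, centre row, width, height] in pixels, round what is visible of it).
- bot.spot_point(camera, label): "at" ([row, column] in pixels: a listed point, or the origin of a listed thing).
The state is a dict: "t": time; "q": joint angles; "qvel": joint speeds; "effort": joint torques, N m; "eef_pos": TCP position; "eef_rot": TCP orientation; "wrist_force": force on the tool from outside, world axes, zero at the start; "wrist_torque": the same for the moment, N m; "finger_gap": finger opening in m.
Only numpy, scipy, OpenCV 4.12 (cv2) and the standard library are available. Lean on these libraries where they do the work, as an engineer would, in place of code of your own. Each camera call takes 0.05 s, during which the arm holds its last target.

### The job

The setting ring in the small ring clamp has done its work and has to come out. Press the clamp's two red buttons right down together, one with each fingertip, and keep both down until the V-jaw has run all the way back to its rear stop, then let the buttons come up again. Then gently push the freed ring sideways with the fingers until the whole of it lies on the clamp's black pad: slide it flat along the plate, do not pinch or lift it, and leave the jaw parked and everything else on the worktop where it is.

Things in the scene. Friction and masses are not known exactly. Their poses are not given: they have to be found in the camera images.
- ring_clamp: Setting-ring clamp fixed to the worktop; aluminium plate, top 12 mm above the worktop, beige blocks. Origin on the worktop, mid-plate; x from rear stop to anvil, y from ring to black pad, z up. In its mm: plate x -80..82, y -45..45, wing x 12..82 on to y 87; button housings 32 x 26 at x -30, y +-32, 48 high; rear stop x -80..-67, 36 high. Plate clear and flat at x 5..60, y -45..78 but for the ring
- slide_jaw (a joint): Spring-loaded grey V-jaw between the button housings (39 mm high), in m: 0.030 = shut, V round the ring; 0 = parked on its rear stop. A spring (3 to 4 N) with a dashpot draws it back in 2 to 3 s, only while BOTH buttons are down; if either comes up early its pawl catches the next notch (0.020, 0.010) and both must be pressed again
- button_left (a joint): Travel of the red button on the clamp's +y side, m: 0 = up, 0.008 = fully down; its pawl lets go beyond about 0.005. Springs back by itself. 1.5 N to start, 3.5 N fully down (7 N for both)
- button_right (a joint): The same for the red button on the clamp's -y side.
- button_left_top (a point): Centre of the top of the red round button on the clamp's +y side (x -30, y +31 mm of ring_clamp), 22 mm across; top 58 mm above the worktop when up, 50 mm when down (2 mm above its housing). Pressed straight down; the point moves with it
- button_right_top (a point): The same for the red button on the -y side (x -30, y -31 mm of ring_clamp); the buttons are 62 mm apart, centre to centre
- ring_center (a point): Centre, half-way up, of the steel setting ring in the clamp: 42 mm across, 16 mm high, 0.16 kg, its hole too small for a finger, flat on the plate (underside 12 mm above the worktop). At the start at x 40, y 0 mm of ring_clamp, between V-jaw and anvil
- pad (a point): Centre of the black pad, flush with the plate, 12 mm above the worktop, x 37, y 53 mm of ring_clamp. Pad: x 13..61, y 28..78 mm. Slid along anvil face and fence, the ring lies wholly on it with its centre at y 49..57 mm (57: touching the end stop)
- spare_ring_medium: spare plain steel setting ring, 52 mm across, 18 mm high, lying flat; not used; origin under its centre
- spare_ring_large: spare plain steel setting ring, 60 mm across, 20 mm high, lying flat; not used; origin under its centre
- caliper: digital calliper lying flat, 223 x 71 x 16 mm; not used; origin under its centre
- step_block: aluminium stepped gauge block, 80 x 30 x 42 mm; not used; origin under its centre
- pin_gauge_grey: grey double-ended pin gauge, 106 mm long, 13 mm high; not used; origin under its centre
- hex_key: black bent hexagon key, 108 mm long, 5 mm high; not used; origin under its centre
- fluid_bottle: small blue and white squeeze bottle standing upright, 35 mm wide, 94 mm high; not used; origin under its centre
- setting_ring: The same setting ring; origin under its centre, on its underside, z up.
- anvil_face (a point): Foot of the fixed anvil's flat steel face, x = 61.5, y = 0 mm of ring_clamp, 12 mm above the worktop (plate top). Anvil: x 61..78, y -25..25, top 30 mm above the worktop. The face goes on to y = 80 mm as a low fence (top 21 mm above the worktop)
- end_stop (a point): Foot of the end stop's face at the pad's far end, x = 37, y = 78.5 mm of ring_clamp, at plate height; the stop's top is 21 mm above the worktop
- toggle_right: Fixed toggle clamp with a tall red handle (245 mm high), behind and left of the ring clamp; not used. It fills about x 0.53..0.62, y -0.30..-0.24 m of the robot's frame
Not all that is in view belongs to the job. What is shaped like the setting_ring but purple is not meant.

How it is judged:
By the outcome, as a careful person would: the job done as asked, in the order asked, and still so for the second after the job is handed in, with the robot touching nothing.
It also fails if it takes over 45 s, if anything falls off the work surface, if the arm or the gripper's body presses on something with over 40 N, if the wrist force passes 120 N, or if a joint passes its speed limit or range.

## Working session

There is one attempt and no reset: what is moved stays moved. The work goes in short steps, Python scripts to look and compute and a tool call to move; the robot and the scene stay as the last step left them, time stands still between calls to the robot, and variables do not carry over. Pictures are saved under pics/ and viewed, and the job is handed in when it is done.

Besides the shell and the picture viewer there is one more tool, called after "Call:" in YAML: its name, and indented under it one key for each argument. step_arm: Moves the arm, as the interface text tells. Its arguments: {"type":"object","properties":{"steps":{"type":"array"}},"required":["steps"]}

```bash
mkdir -p pics; python3 - <<'E'
from workcell import bot
import cv2
s=bot.sense();print(s)
for n in("scene","top"):
    im=bot.get_image(n);cv2.imwrite(f"pics/{n}0.png",im[:,:,::-1]);print(n,bot.camera_model(n))
    for l in("button_left_top","button_right_top","ring_center","pad","ring_clamp","anvil_face","end_stop"):
        print(l,[(d["at"],round(d["confidence"],2)) for d in bot.spot_point(n,l)][:3])
E
```

```text
{'t': 0.0, 'q': array([ 1.07640934e+00,  2.59167618e-01,  2.07737071e-02,  1.33369126e+00,
       -1.82150410e-05,  1.41820895e+00]), 'qvel': array([-6.67664796e-04,  9.24083430e-04, -9.56750187e-04,  1.62806031e-03,
        6.31483582e-05,  3.33159870e-04]), 'effort': array([-4.57449132e-04, -5.55644059e+01,  3.44532537e+01,  1.36938496e-02,
       -1.33794315e-04, -1.36540643e-05]), 'eef_pos': array([0.18422181, 0.51793836, 0.23068422]), 'eef_rot': array([-1.96209968e-04,  1.70069076e-01,  9.85431933e-01, -6.13891401e-04]), 'wrist_force': array([ 0.01498211, -0.44346896, -0.24473154]), 'wrist_torque': array([ 0.04561893,  0.03173837, -0.01582208]), 'finger_gap': 0.08530868723123512}
scene {'mtx': array([[537.48006247,   0.        , 325.94614233],
       [  0.        , 537.48006247, 241.29227245],
       [  0.        ,   0.        ,   1.        ]]), 'position': array([0.06941573, 0.14165529, 0.70572973]), 'attitude': array([-0.30009347, -0.15021549,  0.3926956 ,  0.85625311])}
button_left_top [([284.0, 329.0], 0.4)]
button_right_top [([302.6, 355.2], 0.56)]
ring_center [([288.3, 371.1], 0.59), ([219.4, 449.9], 0.53), ([414.1, 254.3], 0.48)]
pad [([277.6, 348.4], 0.71)]
ring_clamp [([305.2, 353.9], 0.56)]
anvil_face [([283.2, 375.7], 0.89), ([231.7, 391.9], 0.58)]
end_stop [([268.5, 336.6], 0.77)]
top {'mtx': array([[553.10313108,   0.        , 318.99014526],
       [  0.        , 553.10313108, 240.03424978],
       [  0.        ,   0.        ,   1.        ]]), 'position': array([ 0.35458891, -0.38825577,  1.05757833]), 'attitude': array([ 0.70542534,  0.05495619, -0.07518938, -0.70263893])}
button_left_top [([270.3, 287.6], 0.62)]
button_right_top [([299.7, 285.9], 0.67)]
ring_center [([298.6, 464.2], 0.9), ([293.9, 322.3], 0.84)]
pad [([264.3, 325.8], 0.91)]
ring_clamp [([289.4, 300.9], 0.7)]
anvil_face [([293.6, 334.8], 0.58)]
end_stop [([217.7, 373.0], 0.74)]
```

View pics/scene0.png

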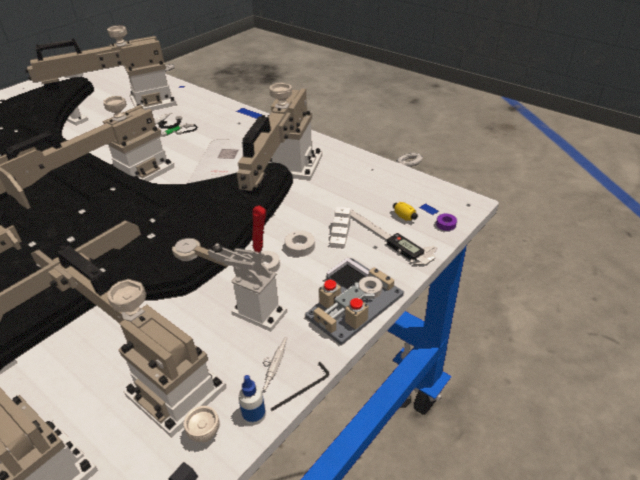

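View pics/top0.png

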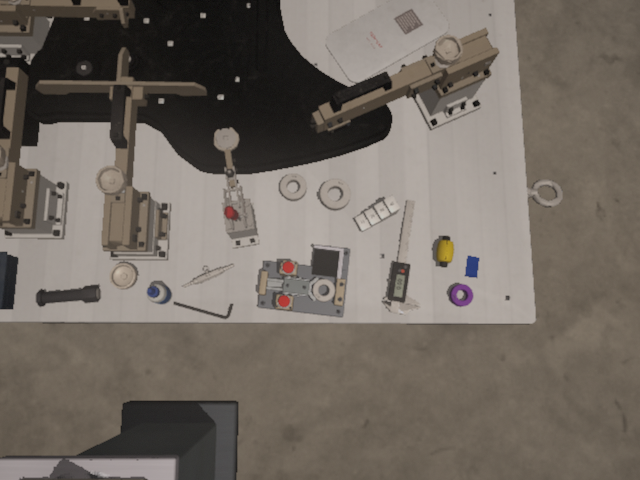

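The top view shows the clamp at columns 257–348, rows 245–315, with red buttons near (288,267) and (284,300).

Things that could be taken for the setting ring:
- steel ring in the clamp at (322,290)
- purple ring at (461,294)
- spare rings at (292,186) and (335,193)
- bright ring off the table at (547,193)

I choose the steel ring at (322,290) and will check it in a close crop.

```bash
python3 - <<'E'
import cv2
a=cv2.imread("pics/top0.png")[235:325,245:360];b=cv2.imread("pics/scene0.png")[245:350,295:415]
cv2.imwrite("pics/c1.png",cv2.resize(a,None,fx=6.8,fy=6.6,interpolation=cv2.INTER_CUBIC)) if 0 else cv2.imwrite("pics/c1.png",cv2.resize(a,None,fx=6,fy=6,interpolation=cv2.INTER_CUBIC))
cv2.imwrite("pics/c2.png",cv2.resize(b,None,fx=5,fy=5,interpolation=cv2.INTER_CUBIC))
E
```

```text
(no output)
```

View pics/c1.png

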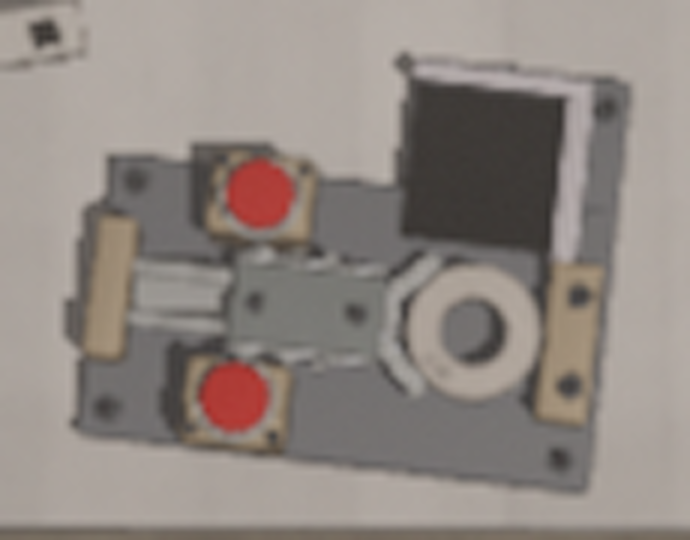

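View pics/c2.png

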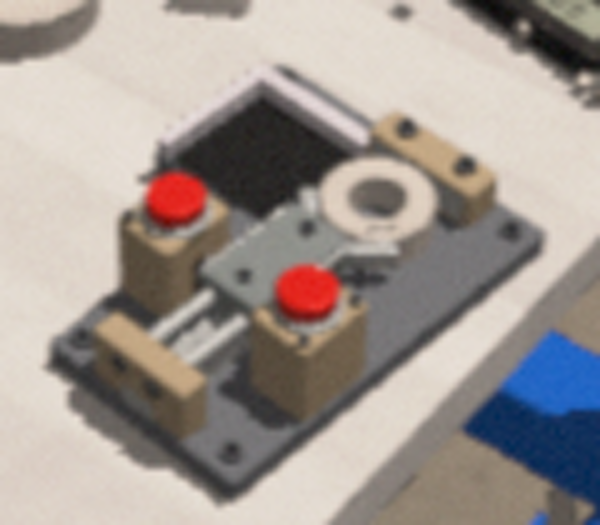

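The crop confirms a plain steel ring between the V-jaw and the anvil, with the pad at its upper side. Next I fit the clamp pose.

```bash
cat > h.py <<'E'
import numpy as np
from scipy.spatial.transform import Rotation as R
from scipy.optimize import least_squares
def proj(cm,P):
    w,x,y,z=cm["attitude"]; r=R.from_quat([x,y,z,w])
    p=r.inv().apply(np.atleast_2d(P)-cm["position"]); p=p*[1,-1,-1]
    q=p@np.array(cm["mtx"]).T; return q[:,:2]/q[:,2:]
def clampw(c,m):
    X,Y,T=c; m=np.asarray(m,float)/1000
    return np.c_[X+np.cos(T)*m[:,0]-np.sin(T)*m[:,1],Y+np.sin(T)*m[:,0]+np.cos(T)*m[:,1],m[:,2]]
E
python3 - <<'E'
from h import *
from workcell import bot
mT=[(-30,31,58),(-30,-31,58),(40,0,28),(13,28,12),(61,28,12),(82,-45,12),(-80,-45,12),(82,87,12),(-80,45,12)]
cT=np.array([(260,193),(234,398),(476,331),(404,235),(553,250),(585,490),(75,430),(628,82),(110,155)])/6+[245-.4,235-.4]
mS=[(-30,31,58),(-30,-31,58),(40,0,28),(82,-45,12),(-80,-45,12),(-80,45,12)]
cS=np.array([(177,198),(307,290),(378,195),(543,240),(230,490),(55,345)])/5+[295-.4,245-.4]
A=bot.camera_model("top");B=bot.camera_model("scene")
fT=lambda c:(proj(A,clampw(c,mT))-cT).ravel()
fS=lambda c:(proj(B,clampw(c,mS))-cS).ravel()
for f in(fT,fS,lambda c:np.r_[fT(c),fS(c)]):
    s=least_squares(f,[.33,-.33,-1.5],loss="soft_l1");print(s.x,np.degrees(s.x[2]),np.round(f(s.x).reshape(-1,2),1).tolist())
c=s.x
print(clampw(c,[(-30,31,58),(-30,-31,58),(40,0,20),(37,53,12)]))
E
```

```text
[ 0.45731051 -0.38675097 -1.67906858] -96.20354326009205 [[-0.1, -0.1], [0.1, -0.3], [-0.3, -0.3], [-1.1, 0.3], [-0.9, 0.6], [0.9, 0.3], [0.1, 0.7], [0.7, -0.5], [0.4, -0.7]]
[ 0.45307063 -0.38477793 -1.68542407] -96.56768578890429 [[-0.4, -0.2], [0.1, 0.1], [0.0, 1.2], [1.2, -0.9], [0.3, -0.1], [-1.9, -0.1]]
[ 0.45604951 -0.38649509 -1.67504197] -95.97283554684836 [[-0.3, 0.6], [0.1, 0.5], [-0.4, 0.3], [-1.3, 0.9], [-1.1, 1.1], [0.8, 0.8], [-0.0, 1.5], [0.4, -0.1], [0.1, 0.1], [-1.1, -1.4], [-0.4, -1.3], [-0.9, -0.2], [0.2, -2.5], [0.1, -1.5], [-2.4, -1.1]]
[[ 0.49000293 -0.35988372  0.058     ]
 [ 0.4283395  -0.35343219  0.058     ]
 [ 0.45188723 -0.42627795  0.02      ]
 [ 0.50491168 -0.42880925  0.012     ]]
```

Call:
step_arm:
  steps:
    - {"travel": [0, 0, -50], "delta_rot": [0, 0, 0], "claw": 48}
    - {"travel": [0, 0, -100], "delta_rot": [0, 0, 0], "claw": 48}
    - {"travel": [-20, -27, -130], "delta_rot": [0, 0, 5], "claw": 48}
    - {"travel": [-552, -732, -130], "delta_rot": [0, 0, 76.6], "claw": 48}
    - {"travel": [-552, -732, -130], "delta_rot": [0, 0, 76.6], "claw": 48}
    - {"travel": [-552, -732, -130], "delta_rot": [0, 0, 76.6], "claw": 48}
    - {"travel": [-552, -732, -130], "delta_rot": [0, 0, 76.6], "claw": 48}
    - {"travel": [-552, -732, -130], "delta_rot": [0, 0, 76.6], "claw": 48}
    - {"travel": [-552, -732, -130], "delta_rot": [0, 0, 76.6], "claw": 48}
    - {"travel": [-552, -732, -130], "delta_rot": [0, 0, 76.6], "claw": 48}
    - {"travel": [-552, -732, -130], "delta_rot": [0, 0, 76.6], "claw": 48}
    - {"travel": [-552, -732, -130], "delta_rot": [0, 0, 76.6], "claw": 48}
    - {"travel": [-552, -732, -130], "delta_rot": [0, 0, 76.6], "claw": 48}
    - {"travel": [-552, -732, -130], "delta_rot": [0, 0, 76.6], "claw": 48}
    - {"travel": [-552, -732, -130], "delta_rot": [0, 0, 76.6], "claw": 48}
    - {"travel": [-552, -732, -130], "delta_rot": [0, 0, 76.6], "claw": 48}

```text
t: 2.4
eef_pos: [0.389, -0.1363, 0.3616]
eef_rot: [0.0, 0.744, 0.668, 0.0]
wrist_force: [1.1, 1.0, 0.2]
finger_gap: 0.0481
```

Call:
step_arm:
  steps:
    - {"travel": [-45, 20, 0], "delta_rot": [0, 0, 0], "claw": 48}
    - {"travel": [-90, 40, 0], "delta_rot": [0, 0, 0], "claw": 48}
    - {"travel": [-135, 60, 0], "delta_rot": [0, 0, 0], "claw": 48}
    - {"travel": [-180, 80, 10], "delta_rot": [0, 0, 0], "claw": 48}
    - {"travel": [-212, 94, 40], "delta_rot": [0, 0, 0], "claw": 48}
    - {"travel": [-212, 94, 90], "delta_rot": [0, 0, 0], "claw": 48}
    - {"travel": [-212, 94, 120], "delta_rot": [0, 0, 0], "claw": 48}
    - {"travel": [-212, 94, 120], "delta_rot": [0, 0, 0], "claw": 48}
    - {"travel": [-212, 94, 120], "delta_rot": [0, 0, 0], "claw": 48}

```text
t: 3.3
eef_pos: [0.4598, -0.355, 0.2423]
eef_rot: [0.0, 0.744, 0.668, 0.0]
wrist_force: [-0.9, -0.7, 0.5]
finger_gap: 0.0481
```

```bash
python3 - <<'E'
from workcell import bot
import cv2
print(bot.sense())
print(bot.camera_model("wrist"))
for n in("wrist",):
    im=bot.get_image(n);cv2.imwrite(f"pics/{n}1.png",im[:,:,::-1])
    for l in("button_left_top","button_right_top","ring_center","pad"):
        print(l,[(d["at"],round(d["confidence"],2)) for d in bot.spot_point(n,l)][:3])
E
```

```text
{'t': 3.3, 'q': array([-8.01819784e-01,  3.09310674e-01,  1.21101408e-01,  1.38229819e+00,
       -4.59873861e-06,  8.76845809e-01]), 'qvel': array([ 0.00296964, -0.02487204,  0.04047834,  0.00654045, -0.00013151,
        0.00140617]), 'effort': array([-3.46610388e-01, -5.62412846e+01,  3.21074188e+01, -3.14147389e-01,
       -8.01341201e-03, -1.41614164e-04]), 'eef_pos': array([ 0.4598425 , -0.35498216,  0.24231235]), 'eef_rot': array([1.44421776e-04, 7.44197613e-01, 6.67959499e-01, 3.11925055e-06]), 'wrist_force': array([-0.91382047, -0.68461993,  0.54055114]), 'wrist_torque': array([-0.042369  , -0.02298822, -0.01781996]), 'finger_gap': 0.04810325752009475}
{'mtx': array([[371.64829954,   0.        , 322.21069005],
       [  0.        , 371.64829954, 237.93110585],
       [  0.        ,   0.        ,   1.        ]]), 'position': array([ 0.46787236, -0.28315926,  0.3842584 ]), 'attitude': array([ 0.98821052, -0.14333052,  0.00753566, -0.0532873 ])}
button_left_top [([212.4, 357.4], 0.74)]
button_right_top [([215.9, 285.7], 0.71), ([198.4, 491.0], 0.19)]
ring_center [([270.7, 322.4], 0.65)]
pad [([263.7, 368.0], 0.82)]
```

View pics/wrist1.png

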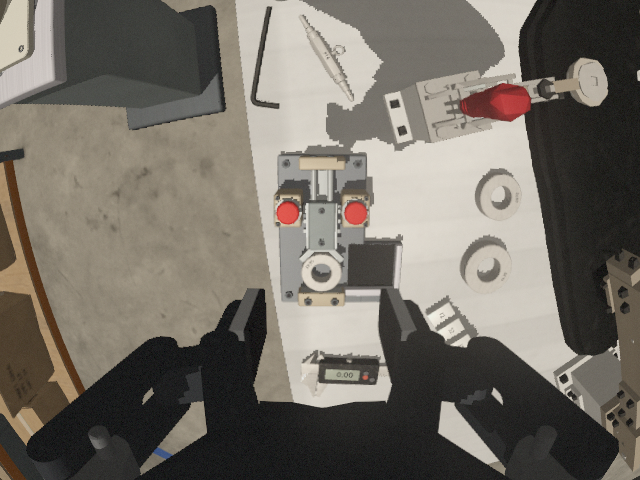

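```bash
cat >> h.py <<'E'
def projw(cm,P):
    w,x,y,z=cm["attitude"]; r=R.from_quat([x,y,z,w])
    p=r.inv().apply(np.atleast_2d(P)-cm["position"]); p=p*[1,-1,-1]
    rho=np.hypot(p[:,0],p[:,1]); th=np.arctan2(rho,p[:,2]); K=cm["mtx"]
    return np.c_[K[0,2]+K[0,0]*th*p[:,0]/rho,K[1,2]+K[1,1]*th*p[:,1]/rho]
def reds(im,mina=80):
    import cv2
    f=im.astype(int);m=((f[...,0]>150)&(f[...,1]<90)&(f[...,2]<90)).astype(np.uint8)
    n,_,st,ce=cv2.connectedComponentsWithStats(m)
    return [(st[i].tolist(),ce[i].round(2).tolist()) for i in range(1,n) if st[i,4]>mina]
E
python3 - <<'E'
from h import *
import cv2
from workcell import bot
im=cv2.imread("pics/wrist1.png");print(reds(im[:,:,::-1]))
cv2.imwrite("pics/w1c.png",cv2.resize(im[145:315,265:415],None,fx=3.5,fy=3.5,interpolation=cv2.INTER_CUBIC))
E
```

```text
[([491, 94, 38, 21, 607], [510.78, 103.52]), ([277, 202, 22, 22, 351], [287.74, 212.62]), ([345, 202, 22, 22, 377], [355.31, 212.9])]
```

View pics/w1c.png

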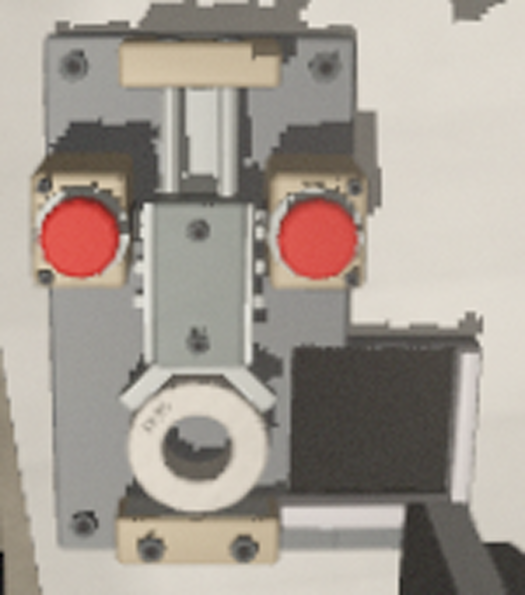

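```bash
python3 - <<'E'
from h import *
from workcell import bot
W=bot.camera_model("wrist")
m=[(-30,-31,58),(-30,31,58),(40,0,28),(-80,-45,12),(-80,45,12),(82,-45,12),(13,28,12),(61,28,12)]
p=np.array([(287.7,212.5),(355.6,212.7),(321.6,272.4),(278.4,155.6),(366,154),(282,301.6),(348.7,244),(347.9,285.6)])
f=lambda c:(projw(W,clampw(c,m))-p).ravel()
s=least_squares(f,[.456,-.386,-1.68],loss="soft_l1");c=s.x
print(c,np.degrees(c[2]),f(c).reshape(-1,2).round(1).tolist())
P=clampw(c,[(-30,0,58),(40,0,20)]);print(P)
st=bot.sense();w,x,y,z=st["eef_rot"];r=R.from_quat([x,y,z,w])
print("tool delta",r.inv().apply(P-st["eef_pos"])*1000, "tool y ang",np.degrees(np.arctan2(*r.as_matrix()[[1,0],[1,1]])))
E
```

```text
[ 0.45746815 -0.38660497 -1.67630461] -96.04517931136559 [[-0.1, 0.6], [0.6, 0.2], [0.4, 0.3], [-1.6, -1.0], [0.6, 0.4], [-0.1, 0.4], [-0.2, -0.9], [-0.3, -0.7]]
[[ 0.46062753 -0.35677179  0.058     ]
 [ 0.45325564 -0.42638253  0.02      ]]
tool delta [[-1.18128697e+00  1.13176695e-01  1.85185606e+02]
 [-7.11052921e+01  1.69838026e-01  2.23325222e+02]] tool y ang -6.165600141017891
```

Call:
step_arm:
  steps:
    - {"travel": [-1, 0, 40], "delta_rot": [0, 0, 0], "claw": 48}
    - {"travel": [-1, 0, 80], "delta_rot": [0, 0, 0], "claw": 48}
    - {"travel": [-1, 0, 120], "delta_rot": [0, 0, 0], "claw": 48}
    - {"travel": [-1, 0, 150], "delta_rot": [0, 0, 0], "claw": 48}
    - {"travel": [-1, 0, 172], "delta_rot": [0, 0, 0], "claw": 48}
    - {"travel": [-1, 0, 178], "delta_rot": [0, 0, 0], "claw": 48}
    - {"travel": [-1, 0, 178], "delta_rot": [0, 0, 0], "claw": 48}

```text
t: 4.25
eef_pos: [0.4598, -0.356, 0.0635]
eef_rot: [-0.0, 0.744, 0.668, -0.0]
wrist_force: [-0.3, 0.1, -0.3]
finger_gap: 0.0477
```

```bash
python3 - <<'E'
from workcell import bot
import cv2
print(bot.sense()["wrist_force"])
a=bot.get_image("wrist");b=bot.get_image("scene")
cv2.imwrite("pics/w2.png",a[:,:,::-1]);cv2.imwrite("pics/s2.png",cv2.resize(b[200:360,270:430,::-1],None,fx=3.7,fy=3.7,interpolation=cv2.INTER_CUBIC))
E
```

```text
[-0.33727387  0.08282748 -0.25804202]
```

View pics/w2.png

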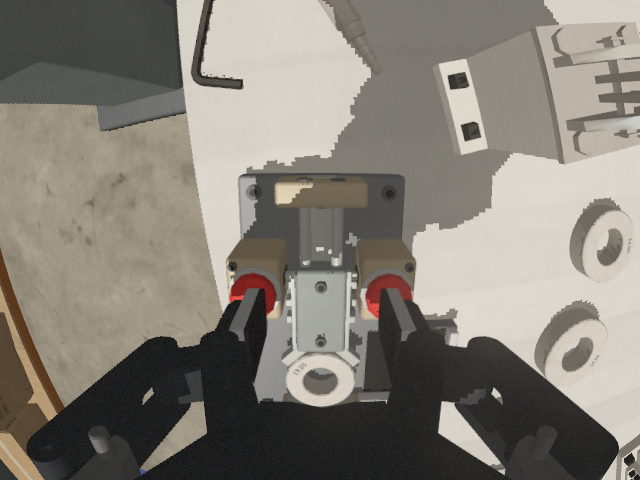

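View pics/s2.png

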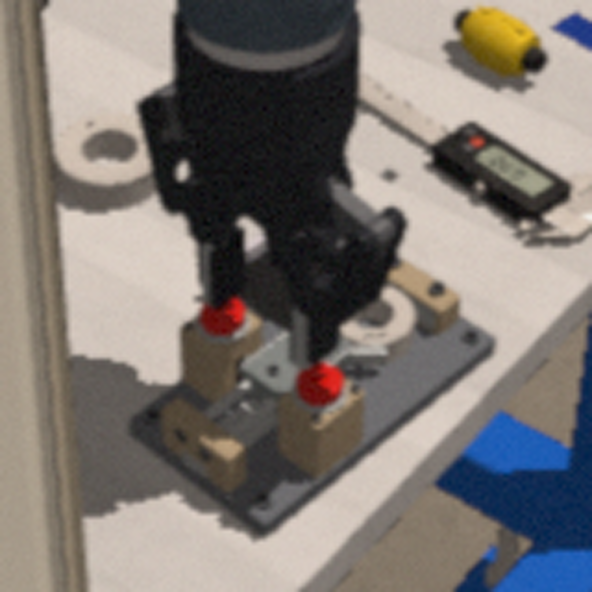

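Call:
step_arm:
  steps:
    - {"travel": [0, 0, 3], "delta_rot": [0, 0, 0], "claw": 48}
    - {"travel": [0, 0, 6], "delta_rot": [0, 0, 0], "claw": 48}
    - {"travel": [0, 0, 9], "delta_rot": [0, 0, 0], "claw": 48}
    - {"travel": [0, 0, 9], "delta_rot": [0, 0, 0], "claw": 48}

```text
t: 4.75
eef_pos: [0.4598, -0.3561, 0.0544]
eef_rot: [0.0, 0.744, 0.668, 0.0]
wrist_force: [1.1, -0.4, 0.7]
finger_gap: 0.0479
```

Call:
step_arm:
  steps:
    - {"travel": [0, 0, 2], "delta_rot": [0, 0, 0], "claw": 48}
    - {"travel": [0, 0, 4], "delta_rot": [0, 0, 0], "claw": 48}
    - {"travel": [0, 0, 4], "delta_rot": [0, 0, 0], "claw": 48}

```text
t: 5.05
eef_pos: [0.4598, -0.3562, 0.0505]
eef_rot: [0.0, 0.744, 0.668, -0.0]
wrist_force: [-0.1, -1.1, 4.2]
finger_gap: 0.0481
```

Call:
step_arm:
  steps:
    - {"travel": [0, 0, 3], "delta_rot": [0, 0, 0], "claw": 48}
    - {"travel": [0, 0, 6], "delta_rot": [0, 0, 0], "claw": 48}
    - {"travel": [0, 0, 6], "delta_rot": [0, 0, 0], "claw": 48}

```text
t: 5.35
eef_pos: [0.4601, -0.3564, 0.0471]
eef_rot: [0.002, 0.744, 0.668, -0.0]
wrist_force: [-5.9, 5.4, 27.2]
finger_gap: 0.0476
```

Call:
step_arm:
  steps:
    - {"travel": [0, 0, -0.5], "delta_rot": [0, 0, 0], "claw": 48}
    - {"travel": [0, 0, -0.5], "delta_rot": [0, 0, 0], "claw": 48}
    - {"travel": [0, 0, -0.5], "delta_rot": [0, 0, 0], "claw": 48}

```text
t: 5.65
eef_pos: [0.46, -0.3563, 0.0471]
eef_rot: [0.001, 0.744, 0.668, -0.0]
wrist_force: [-4.7, 4.7, 22.8]
finger_gap: 0.048
```

```bash
python3 - <<'E'
from workcell import bot
import cv2
s=bot.sense();print(s["wrist_force"],s["wrist_torque"],s["eef_pos"])
a=bot.get_image("wrist")
cv2.imwrite("pics/w3.png",cv2.resize(a[170:450,190:450,::-1],None,fx=2.1,fy=2.1,interpolation=cv2.INTER_CUBIC))
E
```

```text
[-4.7467739   4.72162723 22.79336233] [ 0.84363348  0.94784695 -0.00616656] [ 0.46001412 -0.35633326  0.04714306]
```

View pics/w3.png

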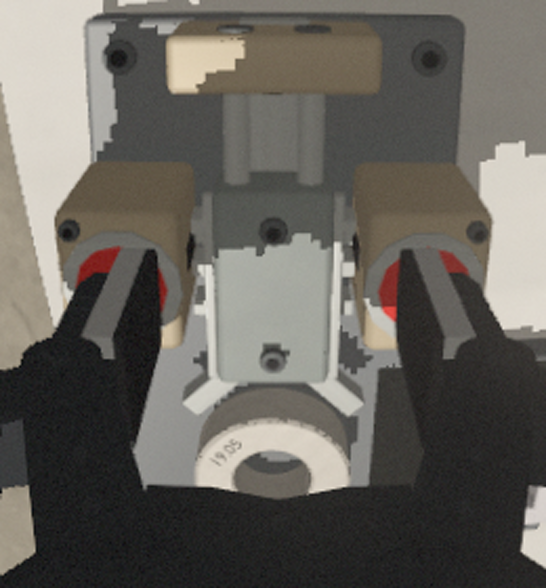

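Call:
step_arm:
  steps:
    - {"travel": [0, 0, 0], "delta_rot": [0, 0, 0], "claw": 48}
    - {"travel": [0, 0, 0], "delta_rot": [0, 0, 0], "claw": 48}
    - {"travel": [0, 0, 0], "delta_rot": [0, 0, 0], "claw": 48}
    - {"travel": [0, 0, 0], "delta_rot": [0, 0, 0], "claw": 48}
    - {"travel": [0, 0, 0], "delta_rot": [0, 0, 0], "claw": 48}
    - {"travel": [0, 0, 0], "delta_rot": [0, 0, 0], "claw": 48}
    - {"travel": [0, 0, 0], "delta_rot": [0, 0, 0], "claw": 48}
    - {"travel": [0, 0, 0], "delta_rot": [0, 0, 0], "claw": 48}
    - {"travel": [0, 0, 0], "delta_rot": [0, 0, 0], "claw": 48}
    - {"travel": [0, 0, 0], "delta_rot": [0, 0, 0], "claw": 48}

```text
t: 6.7
eef_pos: [0.46, -0.3563, 0.0472]
eef_rot: [0.001, 0.744, 0.668, -0.0]
wrist_force: [-4.2, 3.7, 23.8]
finger_gap: 0.0479
```

```bash
python3 - <<'E'
from workcell import bot
import cv2
a=bot.get_image("wrist")
cv2.imwrite("pics/w4.png",cv2.resize(a[170:450,190:450,::-1],None,fx=2.1,fy=2.1,interpolation=cv2.INTER_CUBIC))
E
```

```text
(no output)
```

View pics/w4.png

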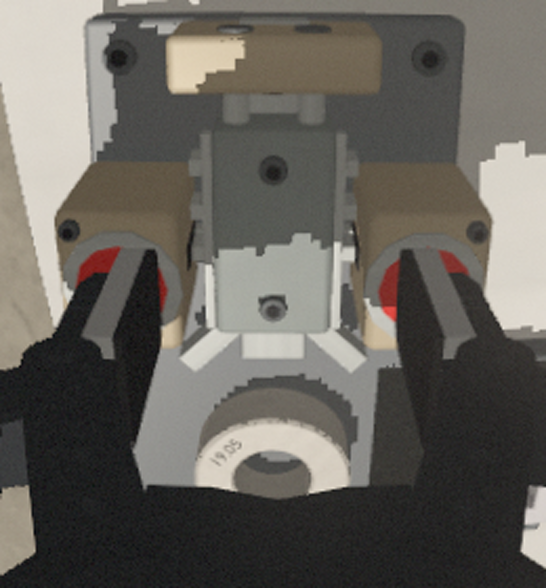

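The jaw is running back (rear edge at crop row 130, ring unmoved). I keep holding both buttons.

Call:
step_arm:
  steps:
    - {"travel": [0, 0, 0], "delta_rot": [0, 0, 0], "claw": 48}
    - {"travel": [0, 0, 0], "delta_rot": [0, 0, 0], "claw": 48}
    - {"travel": [0, 0, 0], "delta_rot": [0, 0, 0], "claw": 48}
    - {"travel": [0, 0, 0], "delta_rot": [0, 0, 0], "claw": 48}
    - {"travel": [0, 0, 0], "delta_rot": [0, 0, 0], "claw": 48}
    - {"travel": [0, 0, 0], "delta_rot": [0, 0, 0], "claw": 48}
    - {"travel": [0, 0, 0], "delta_rot": [0, 0, 0], "claw": 48}
    - {"travel": [0, 0, 0], "delta_rot": [0, 0, 0], "claw": 48}
    - {"travel": [0, 0, 0], "delta_rot": [0, 0, 0], "claw": 48}
    - {"travel": [0, 0, 0], "delta_rot": [0, 0, 0], "claw": 48}
    - {"travel": [0, 0, 0], "delta_rot": [0, 0, 0], "claw": 48}
    - {"travel": [0, 0, 0], "delta_rot": [0, 0, 0], "claw": 48}
    - {"travel": [0, 0, 0], "delta_rot": [0, 0, 0], "claw": 48}
    - {"travel": [0, 0, 0], "delta_rot": [0, 0, 0], "claw": 48}
    - {"travel": [0, 0, 0], "delta_rot": [0, 0, 0], "claw": 48}
    - {"travel": [0, 0, 0], "delta_rot": [0, 0, 0], "claw": 48}
    - {"travel": [0, 0, 0], "delta_rot": [0, 0, 0], "claw": 48}
    - {"travel": [0, 0, 0], "delta_rot": [0, 0, 0], "claw": 48}
    - {"travel": [0, 0, 0], "delta_rot": [0, 0, 0], "claw": 48}
    - {"travel": [0, 0, 0], "delta_rot": [0, 0, 0], "claw": 48}

```text
t: 8.75
eef_pos: [0.46, -0.3563, 0.0471]
eef_rot: [0.001, 0.744, 0.668, -0.0]
wrist_force: [-4.6, 4.1, 23.5]
finger_gap: 0.0482
```

```bash
python3 - <<'E'
from workcell import bot
import cv2
a=bot.get_image("wrist")
cv2.imwrite("pics/w5.png",cv2.resize(a[170:450,190:450,::-1],None,fx=2.1,fy=2.1,interpolation=cv2.INTER_CUBIC))
E
```

```text
(no output)
```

View pics/w5.png

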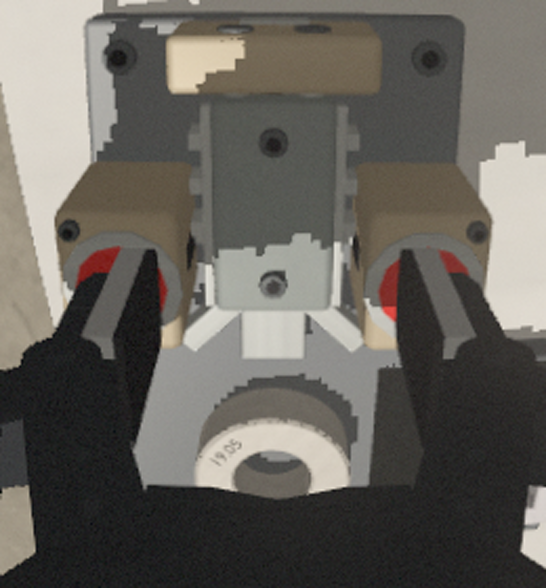

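Call:
step_arm:
  steps:
    - {"travel": [0, 0, 0], "delta_rot": [0, 0, 0], "claw": 48}
    - {"travel": [0, 0, 0], "delta_rot": [0, 0, 0], "claw": 48}
    - {"travel": [0, 0, 0], "delta_rot": [0, 0, 0], "claw": 48}
    - {"travel": [0, 0, 0], "delta_rot": [0, 0, 0], "claw": 48}
    - {"travel": [0, 0, 0], "delta_rot": [0, 0, 0], "claw": 48}
    - {"travel": [0, 0, 0], "delta_rot": [0, 0, 0], "claw": 48}
    - {"travel": [0, 0, 0], "delta_rot": [0, 0, 0], "claw": 48}

```text
t: 9.5
eef_pos: [0.46, -0.3563, 0.0472]
eef_rot: [0.001, 0.744, 0.668, -0.0]
wrist_force: [-3.8, 4.2, 23.5]
finger_gap: 0.0483
```

```bash
python3 - <<'E'
from workcell import bot
import cv2,numpy as np
a=bot.get_image("wrist")
b=cv2.resize(a[170:450,190:450,::-1],None,fx=2.1,fy=2.1,interpolation=cv2.INTER_CUBIC)
cv2.imwrite("pics/w6.png",b)
g=lambda f:cv2.GaussianBlur(cv2.imread(f,0).astype(np.float32),(9,9),0)
for o in("w4","w5"): d=abs(g("pics/w6.png")-g(f"pics/{o}.png"));print(o,d[90:370,185:365].mean(),d[90:370,185:365].max(), d[380:480,200:340].mean())
E
```

```text
w4 13.229685 138.38417 0.49934667
w5 0.5948125 7.6567993 0.49800634
```

Between the last two pictures the jaw did not move, so it is parked. I release straight up and look.

Call:
step_arm:
  steps:
    - {"travel": [0, 0, -10], "delta_rot": [0, 0, 0], "claw": 48}
    - {"travel": [0, 0, -30], "delta_rot": [0, 0, 0], "claw": 48}
    - {"travel": [0, 0, -70], "delta_rot": [0, 0, 0], "claw": 48}
    - {"travel": [0, 0, -110], "delta_rot": [0, 0, 0], "claw": 48}
    - {"travel": [0, 0, -140], "delta_rot": [0, 0, 0], "claw": 20}
    - {"travel": [0, 0, -140], "delta_rot": [0, 0, 0], "claw": 0}
    - {"travel": [0, 0, -140], "delta_rot": [0, 0, 0], "claw": 0}
    - {"travel": [0, 0, -140], "delta_rot": [0, 0, 0], "claw": 0}
    - {"travel": [0, 0, -140], "delta_rot": [0, 0, 0], "claw": 0}

```text
t: 10.45
eef_pos: [0.4592, -0.3555, 0.1834]
eef_rot: [-0.001, 0.744, 0.668, -0.0]
wrist_force: [0.6, 0.5, 0.3]
finger_gap: -0.0001
```

```bash
python3 - <<'E'
from workcell import bot
from h import *
import cv2
s=bot.sense();W=bot.camera_model("wrist");print(s["eef_pos"],s["eef_rot"],s["finger_gap"],W["position"])
a=bot.get_image("wrist");print(reds(a))
c=[.4575,-.3866,-1.6763]
m=[(-30,-31,58),(-30,31,58),(40,0,28),(-80,-45,12)]
print(projw(W,clampw(c,m)).round(1))
cv2.imwrite("pics/w7f.png",a[:,:,::-1])
cv2.imwrite("pics/w7.png",cv2.resize(a[140:340,250:430,::-1],None,fx=3,fy=3,interpolation=cv2.INTER_CUBIC))
E
```

```text
[ 0.45917151 -0.35549737  0.18340423] [-1.23061534e-03  7.44235776e-01  6.67915857e-01 -5.07439024e-05] -0.00011261976444124541 [ 0.46751452 -0.28396842  0.32546206]
[([576, 80, 51, 38, 1194], [603.6, 95.77]), ([268, 217, 27, 26, 258], [283.1, 229.23]), ([350, 217, 27, 26, 520], [363.6, 229.58])]
[[282.8 230.8]
 [365.5 230.7]
 [324.1 298.2]
 [270.7 159.5]]
```

View pics/w7.png

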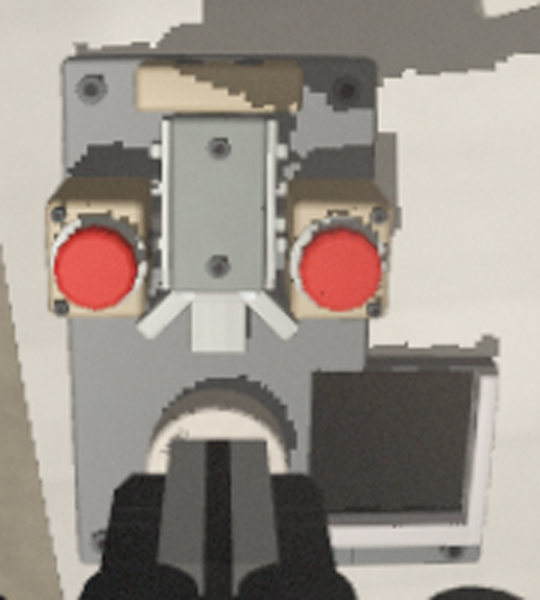

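View pics/w7f.png

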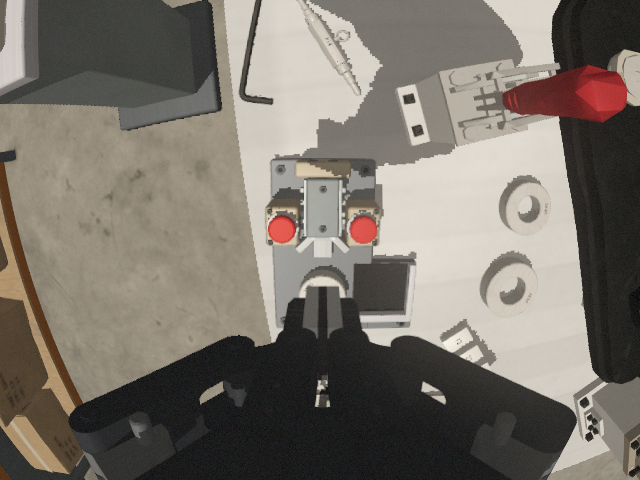

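The jaw is parked against the rear stop, both buttons are up at (283,229) and (364,230), and the ring is still at its place with the fingers shut. Next I go to the ring's −y side.

Call:
step_arm:
  steps:
    - {"travel": [-30, -20, 0], "delta_rot": [0, 0, 0], "claw": 0}
    - {"travel": [-71, -48, 20], "delta_rot": [0, 0, 0], "claw": 0}
    - {"travel": [-71, -50, 60], "delta_rot": [0, 0, 0], "claw": 0}
    - {"travel": [-71, -50, 100], "delta_rot": [0, 0, 0], "claw": 0}
    - {"travel": [-71, -50, 135], "delta_rot": [0, 0, 0], "claw": 0}
    - {"travel": [-71, -50, 150], "delta_rot": [0, 0, 0], "claw": 0}
    - {"travel": [-71, -50, 150], "delta_rot": [0, 0, 0], "claw": 0}

```text
t: 11.2
eef_pos: [0.401, -0.4196, 0.0317]
eef_rot: [-0.003, 0.744, 0.668, 0.0]
wrist_force: [-0.4, 0.3, -0.2]
finger_gap: -0.0005
```

```bash
cat >> h.py <<'E'
C=[.4575,-.3866,-1.6763]
def toclamp(p):
    t=C[2];d=np.asarray(p)[:2]-C[:2];return np.array([np.cos(t)*d[0]+np.sin(t)*d[1],-np.sin(t)*d[0]+np.cos(t)*d[1],p[2]])*1000
E
python3 - <<'E'
from workcell import bot
from h import *
import cv2
s=bot.sense();print(toclamp(s["eef_pos"]),s["eef_rot"])
a=bot.get_image("wrist");b=bot.get_image("scene")
cv2.imwrite("pics/w8.png",a[:,:,::-1]);cv2.imwrite("pics/s8.png",cv2.resize(b[200:360,280:440,::-1],None,fx=3.7,fy=3.7,interpolation=cv2.INTER_CUBIC))
E
```

```text
[ 38.77576868 -52.69930596  31.72819196] [-2.88055496e-03  7.44309307e-01  6.67828758e-01  3.28034835e-04]
```

View pics/w8.png

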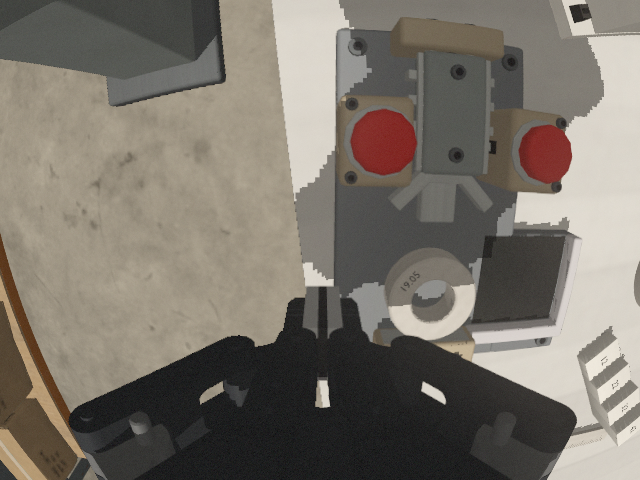

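View pics/s8.png

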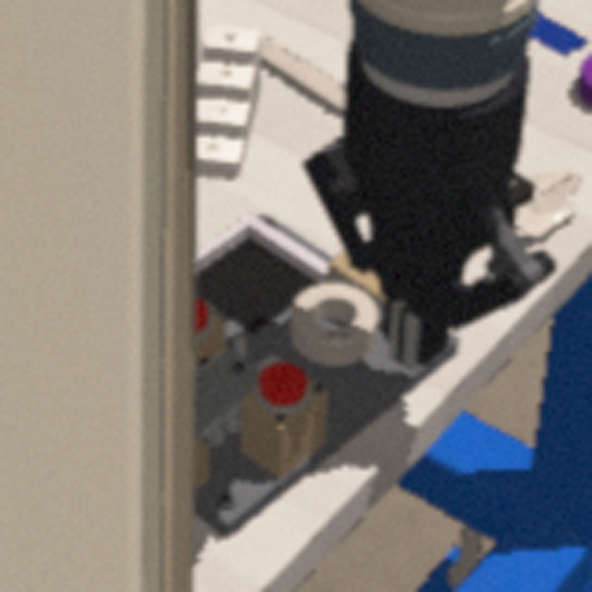

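Call:
step_arm:
  steps:
    - {"travel": [-1, 0, 8], "delta_rot": [0, 0, 0], "claw": 0}
    - {"travel": [-1, 0, 14], "delta_rot": [0, 0, 0], "claw": 0}
    - {"travel": [-1, 0, 14], "delta_rot": [0, 0, 0], "claw": 0}
    - {"travel": [-1, 5, 14], "delta_rot": [0, 0, 0], "claw": 0}
    - {"travel": [-1, 10, 14], "delta_rot": [0, 0, 0], "claw": 0}
    - {"travel": [-1, 14, 14], "delta_rot": [0, 0, 0], "claw": 0}
    - {"travel": [-1, 17, 14], "delta_rot": [0, 0, 0], "claw": 0}
    - {"travel": [-1, 20, 14], "delta_rot": [0, 0, 0], "claw": 0}
    - {"travel": [-1, 20, 14], "delta_rot": [0, 0, 0], "claw": 0}

```text
t: 12.2
eef_pos: [0.4224, -0.4243, 0.0208]
eef_rot: [0.0, 0.744, 0.668, -0.0]
wrist_force: [-0.2, 0.0, 0.7]
finger_gap: 0.0001
```

```bash
python3 - <<'E'
from workcell import bot
from h import *
import cv2
s=bot.sense();print(toclamp(s["eef_pos"]),s["eef_rot"])
a=bot.get_image("wrist")
cv2.imwrite("pics/w9.png",a[:,:,::-1])
E
```

```text
[ 41.15907006 -30.95809345  20.81396286] [ 3.25499770e-05  7.44127896e-01  6.68037179e-01 -1.61250292e-05]
```

View pics/w9.png

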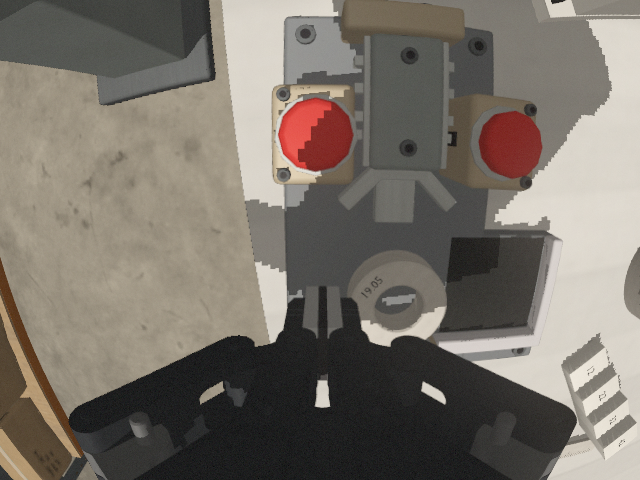

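Call:
step_arm:
  steps:
    - {"travel": [1, 0, 3], "delta_rot": [0, 0, 0], "claw": 0}
    - {"travel": [1, 2, 3], "delta_rot": [0, 0, 0], "claw": 0}
    - {"travel": [1, 4, 3], "delta_rot": [0, 0, 0], "claw": 0}
    - {"travel": [1, 6, 3], "delta_rot": [0, 0, 0], "claw": 0}
    - {"travel": [1, 9, 3], "delta_rot": [0, 0, 0], "claw": 0}
    - {"travel": [1, 12, 3], "delta_rot": [0, 0, 0], "claw": 0}
    - {"travel": [1, 15, 3], "delta_rot": [0, 0, 0], "claw": 0}
    - {"travel": [1, 18, 3], "delta_rot": [0, 0, 0], "claw": 0}
    - {"travel": [1, 21, 3], "delta_rot": [0, 0, 0], "claw": 0}
    - {"travel": [1, 24, 3], "delta_rot": [0, 0, 0], "claw": 0}
    - {"travel": [1, 27, 3], "delta_rot": [0, 0, 0], "claw": 0}
    - {"travel": [1, 30, 3], "delta_rot": [0, 0, 0], "claw": 0}

```text
t: 13.45
eef_pos: [0.4522, -0.4265, 0.0177]
eef_rot: [-0.0, 0.744, 0.668, 0.0]
wrist_force: [-2.2, 0.4, 2.6]
finger_gap: 0.0
```

```bash
python3 - <<'E'
from workcell import bot
from h import *
import cv2
s=bot.sense();print(toclamp(s["eef_pos"]),s["eef_rot"])
a=bot.get_image("wrist")
cv2.imwrite("pics/w10.png",a[:,:,::-1])
E
```

```text
[40.24059296 -1.03020358 17.74985182] [-2.08588795e-05  7.44207179e-01  6.67948855e-01  2.49986665e-05]
```

View pics/w10.png

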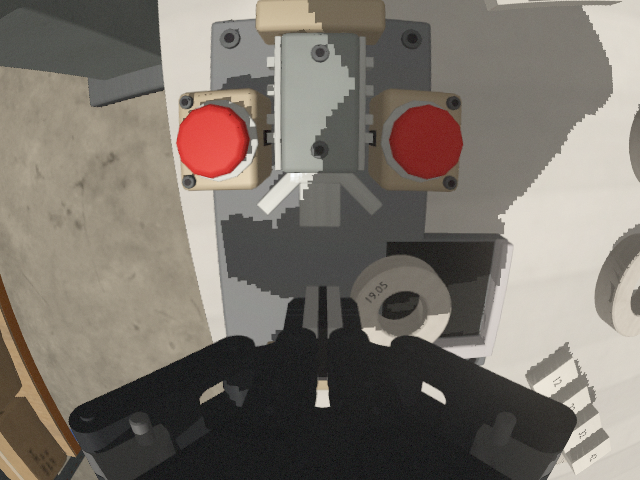

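```bash
python3 - <<'E'
from workcell import bot
from h import *
import cv2
W=bot.camera_model("wrist")
im=cv2.imread("pics/w10.png")
t=np.linspace(0,2*np.pi,60)
for y in (27,28,29,30):
    ring=[(40+21*np.cos(a),y+21*np.sin(a),28) for a in t]
    P=projw(W,clampw(C,ring));print(y,P.min(0).round(1),P.max(0).round(1))
    if y==28: cv2.polylines(im,[P.round().astype(int).reshape(-1,1,2)],True,(0,255,0),1)
    if y==28:
        P=projw(W,clampw(C,[(13,28,12),(61,28,12),(61,78,12),(13,78,12)]));cv2.polylines(im,[P.round().astype(int).reshape(-1,1,2)],True,(0,0,255),1)
cv2.imwrite("pics/w10b.png",cv2.resize(im[220:380,300:520],None,fx=3.5,fy=3.5))
E
```

```text
27 [337.9 267.6] [439.1 358. ]
28 [340.4 267.6] [441.4 357.9]
29 [342.9 267.5] [443.7 357.8]
30 [345.4 267.5] [445.9 357.7]
```

View pics/w10b.png

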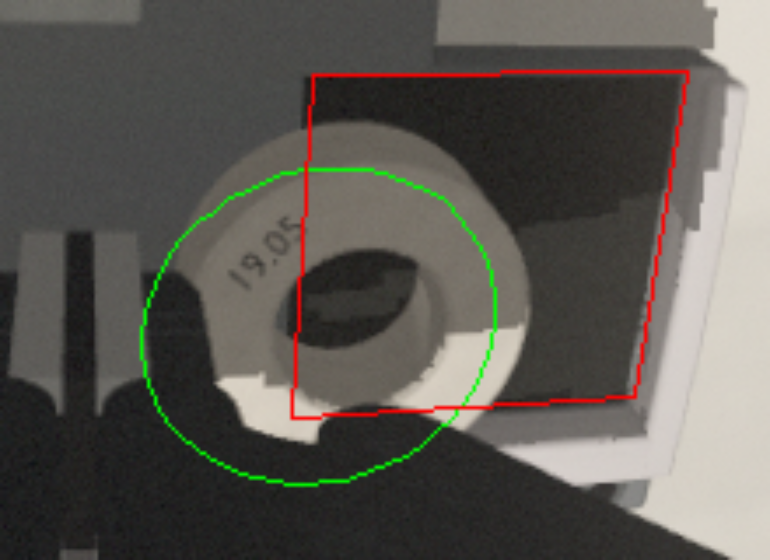

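Call:
step_arm:
  steps:
    - {"travel": [0, 3, 0], "delta_rot": [0, 0, 0], "claw": 0}
    - {"travel": [0, 6, 0], "delta_rot": [0, 0, 0], "claw": 0}
    - {"travel": [0, 9, 0], "delta_rot": [0, 0, 0], "claw": 0}
    - {"travel": [0, 12, 0], "delta_rot": [0, 0, 0], "claw": 0}
    - {"travel": [0, 15, 0], "delta_rot": [0, 0, 0], "claw": 0}
    - {"travel": [0, 17, 0], "delta_rot": [0, 0, 0], "claw": 0}
    - {"travel": [0, 19, 0], "delta_rot": [0, 0, 0], "claw": 0}
    - {"travel": [0, 20, 0], "delta_rot": [0, 0, 0], "claw": 0}
    - {"travel": [0, 20, 0], "delta_rot": [0, 0, 0], "claw": 0}

```text
t: 14.4
eef_pos: [0.472, -0.4287, 0.0178]
eef_rot: [0.0, 0.744, 0.668, 0.0]
wrist_force: [-1.9, 0.4, 1.4]
finger_gap: -0.0002
```

```bash
python3 - <<'E'
from workcell import bot
from h import *
import cv2
s=bot.sense();print(toclamp(s["eef_pos"]),s["wrist_force"])
W=bot.camera_model("wrist")
im=bot.get_image("wrist")[:,:,::-1].copy();cv2.imwrite("pics/w11.png",im)
t=np.linspace(0,2*np.pi,60)
P=projw(W,clampw(C,[(40+21*np.cos(a),53+21*np.sin(a),28) for a in t]));cv2.polylines(im,[P.round().astype(int).reshape(-1,1,2)],True,(0,255,0),1)
P=projw(W,clampw(C,[(13,28,12),(61,28,12),(61,78,12),(13,78,12)]));cv2.polylines(im,[P.round().astype(int).reshape(-1,1,2)],True,(0,0,255),1)
cv2.imwrite("pics/w11b.png",cv2.resize(im[220:380,280:500],None,fx=3.5,fy=3.5))
E
```

```text
[40.3036133  18.87551252 17.75667964] [-1.92377066  0.3674912   1.40205325]
```

View pics/w11b.png

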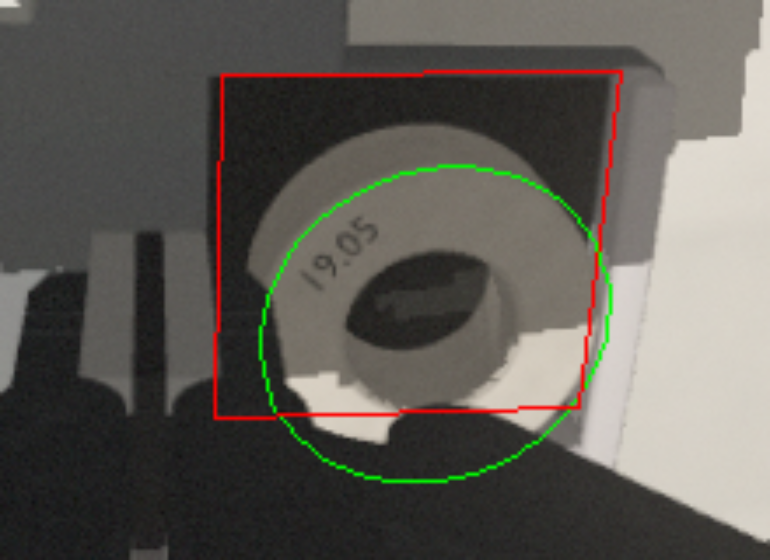

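The ring is on the pad with its centre at y of about 52–53 mm. I back off sideways, then rise and check.

Call:
step_arm:
  steps:
    - {"travel": [0, -4, 0], "delta_rot": [0, 0, 0], "claw": 0}
    - {"travel": [0, -12, 0], "delta_rot": [0, 0, 0], "claw": 0}
    - {"travel": [0, -22, 0], "delta_rot": [0, 0, 0], "claw": 0}
    - {"travel": [0, -30, -15], "delta_rot": [0, 0, 0], "claw": 0}
    - {"travel": [0, -40, -60], "delta_rot": [0, 0, 0], "claw": 0}
    - {"travel": [0, -50, -110], "delta_rot": [0, 0, 0], "claw": 0}
    - {"travel": [0, -60, -160], "delta_rot": [0, 0, 0], "claw": 0}
    - {"travel": [30, -100, -190], "delta_rot": [0, 0, 0], "claw": 0}
    - {"travel": [30, -100, -190], "delta_rot": [0, 0, 0], "claw": 0}
    - {"travel": [30, -100, -190], "delta_rot": [0, 0, 0], "claw": 0}

```text
t: 15.45
eef_pos: [0.3748, -0.3877, 0.2101]
eef_rot: [0.002, 0.744, 0.668, -0.0]
wrist_force: [-0.0, -0.6, -0.3]
finger_gap: 0.0002
```

```bash
python3 - <<'E'
from workcell import bot
from h import *
import cv2
s=bot.sense();print(s["t"],toclamp(s["eef_pos"]),s["wrist_force"])
t=np.linspace(0,2*np.pi,60)
for n,pf in(("wrist",projw),("top",proj)):
    W=bot.camera_model(n)
    im=bot.get_image(n)[:,:,::-1].copy();cv2.imwrite(f"pics/{n}12.png",im)
    pr=pf(W,clampw(C,[(37,53,12)]))[0].astype(int);h=80 if n=="wrist" else 60
    P=pf(W,clampw(C,[(40+21*np.cos(a),53+21*np.sin(a),28) for a in t]))*6
    x0,y0=pr[0]-h,pr[1]-h+20
    k=cv2.resize(im[y0:y0+2*h-40+30,x0:x0+2*h],None,fx=5,fy=5,interpolation=cv2.INTER_CUBIC)
    cv2.imwrite(f"pics/{n}12c.png",k)
    print(n,[(d["at"],round(d["confidence"],2)) for d in bot.spot_point(n,"ring_center")][:3],[(l,pf(W,clampw(C,[l])).round(1).tolist()) for l in((40,53,20),(40,49,20),(40,57,20))])
E
```

```text
15.45 [  9.75889265 -82.09487448 210.12963223] [-0.0343117  -0.55475514 -0.2995262 ]
wrist [([243.8, 462.1], 0.61), ([11.1, 411.8], 0.42), ([168.3, 567.4], 0.26)] [((40, 53, 20), [[459.2, 240.9]]), ((40, 49, 20), [[455.5, 240.9]]), ((40, 57, 20), [[462.9, 240.9]])]
top [([297.0, 464.0], 0.89), ([263.8, 326.0], 0.49)] [((40, 53, 20), [[326.3, 261.9]]), ((40, 49, 20), [[326.1, 264.0]]), ((40, 57, 20), [[326.6, 259.9]])]
```

View pics/wrist12c.png

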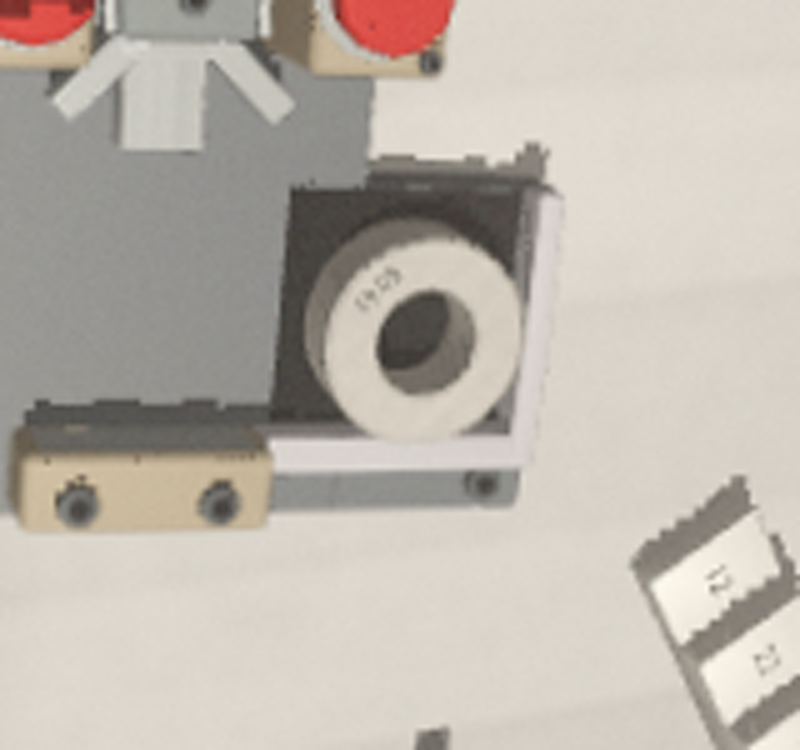

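View pics/top12.png

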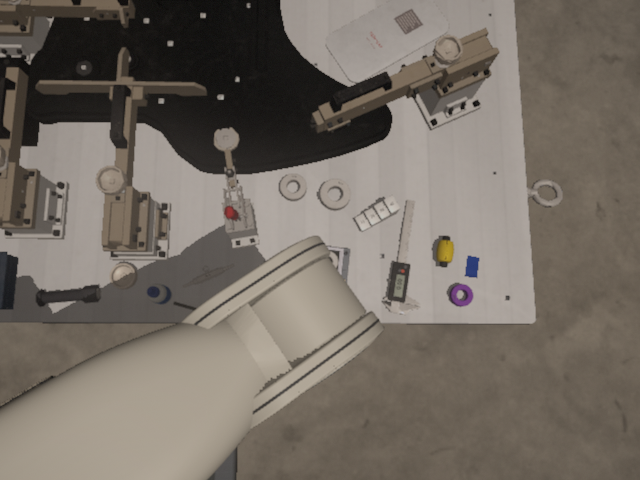

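View pics/wrist12.png

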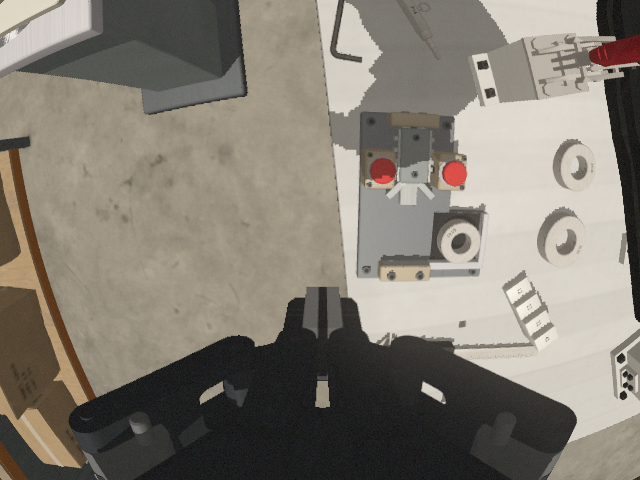

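The wrist picture shows the whole ring on the black pad, about 4–5 mm inside its near edge at crop (285→306). The jaw is against the rear stop, both buttons are up, and the arm is clear.

```bash
python3 -c "
from workcell import bot
print(bot.hand_in())"
```

```text
the job is handed in; nothing more can be done
None
```

The job is done and handed in at about 15.7 s of robot time; no verdict was reported.

- **Clamp release:** I pressed both red buttons down together, one with each fingertip, with a wrist force of about 23–27 N, and held them for about 4 s. Two pictures 0.8 s apart showed the jaw still and against its rear stop, and only then did I lift straight off. Later pictures showed both buttons up and the jaw parked.
- **Moving the ring:** With the fingers shut, I pushed the ring flat along the plate and fence at about 2 N sideways, without pinching or lifting it. I then backed off sideways before rising.
- **Ring position:** The last wrist picture shows the whole ring on the black pad. Its centre is at y of about 53 mm, inside the 49–57 mm range. It stands about 4–5 mm inside the pad's near edge.
- **Disagreement:** My fitted pad outline was about 1.4 mm off the pad seen in the picture. I judged the ring against the picture.
- **Other things:** The spare rings, calliper, step block and purple ring look unmoved in the top view. The arm hid the clamp and part of the worktop there, including most of the hex key. The robot was touching nothing at hand-in, with wrist force near 0.

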